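# Seat the sample, flip the light shield shut and start the turbidity reading

### The job

The sample vial stands only part-way down in the well of the turbidity meter, so its lid cannot shut. Working with the fingertips only and lifting nothing, press the vial down until it is fully home, then flip the open lid over and push it down fully shut, and only after that press the large green key all the way in and let it go. Leave the two other vials and the dropper bottle where they stand.

Things in the scene. Friction and masses are not known exactly. Their poses are not given: they have to be found in the camera images.
- meter: Bench turbidity meter, light grey with dark grey sides, fixed to the worktop: 190 mm deep (x), 158 mm wide (y). Origin on the worktop below its middle, x to the back, y to its left, z up; it is turned about z only. The back part (x from -22 to +85 mm) is flat on top at z = 68 mm and has the well and the lid; the front part (x from -105 to -22 mm) slopes down to the front at 13.5 degrees, from z = 64 to 44 mm, and carries a display and the keys.
- well_mouth (a point): Centre of the round mouth of the sample well, on the flat top (meter frame x 28, y 0, z 68 mm). The well is 26 mm wide and 44 mm deep with a flat floor; two spring tongues in it grip the vial, which stays at any height and slides down under a push of about 3 to 8 N. A vial fully home still stands 10 mm out of the well.
- sample_centre (a point): The sample vial in the well, clear glass with a black cap (cap 22 mm across): 24 mm diameter, 54 mm tall, 22 g, loose; this point is its centre, 27 mm above its underside, z along it. Its flat cap top is 27 mm above this point. At the start it is 16 to 22 mm short of home (cap 26 to 32 mm above the flat top of the meter); fully home this point is 51 mm above the worktop.
- lid (a joint): Dark hollow light-shield lid of the meter, hinged at its back: 0 = shut, lying on the flat top; about 1.57 = standing upright; 1.95 = its back stop. At the start it leans back open at 1.75 to 1.93. Its stiff hinge keeps it wherever it is left, so it does not fall shut; about 1 N at its free edge moves it. A positive turn opens it, its free edge going up and then back.
- lid_hinge (a point): Middle of the lid's hinge axis, which runs along the meter's y (meter frame x 62, y 0, z 78 mm), fixed to the meter. Shut, the lid reaches from here 64 mm to the front (70 mm with a small lip), is 66 mm wide, and its flat outer face lies 16 mm above this axis, 94 mm above the worktop; its inside is 22 mm high over the flat top of the meter.
- lid_top (a point): A point on the outer face of the lid, on its middle line, 45 mm from the hinge axis along the lid and so 19 mm from its free edge. It turns with the lid: its own z points out of the outer face (up when the lid is shut, to the back of the meter when it is open), its x points along the lid to the hinge. Open, the outer face looks away from the robot side, to the back of the meter, and is pushed from there.
- read_key (a joint): Large green key, 22 x 30 mm, in the middle of the sloped panel: 0 = out, 0.004 m = fully in; a spring returns it; fully in takes about 4.2 N.
- key_top (a point): Centre of the top face of the green key, 8 mm above the sloped panel; it moves with the key, its z normal to the panel (13.5 degrees from vertical, leaning to the front).
- blue_vial_centre (a point): Vial with pale blue contents and a black cap standing beside the meter: 24 mm diameter, 54 mm tall, 22 g, loose; this point is its centre, 27 mm above its underside, z along it; a bystander.
- white_vial_centre (a point): Vial with cream contents and a white cap standing beside the meter: 24 mm diameter, 54 mm tall, 22 g, loose; this point is its centre, 27 mm above its underside, z along it; a bystander.
- dropper_centre (a point): Amber dropper bottle with a black rubber bulb, 34 mm diameter, 109 mm tall, loose; this point is on its axis 50 mm above its underside; a bystander.
There are look-alikes about, which are no part of the job. Leave any orange look-alike of the part that bears sample_centre alone.

How it is judged:
By the outcome, as a careful person would: the job done as asked, in the order asked, and still so for the second after the job is handed in, with the robot touching nothing.
It also fails if it takes over 48 s, if anything falls off the work surface, if the arm or the gripper's body presses on something with over 40 N, if the wrist force passes 120 N, or if a joint passes its speed limit or range.

### The arm

A 7-joint arm with a two-finger parallel gripper is mounted at the origin on a cart in front of the work surface, level with it; the furniture and walls round the work are solid. World frame = base frame: x ahead of the robot, y to its left, z up, the work surface at z = 0. Lengths are in mm, angles in rad, forces in N, time in s.
With the tool pointing down it reaches from about 350 to 775 mm from the base axis. Payload 3.1 kg.
Tool frame: the origin (TCP) lies midway between the tips of the shut fingers; the grasp point (between the pads) lies 19 mm behind it; x points along the fingers, y is the direction in which the jaws open and shut, and the axes are right-handed (so a half turn about x gives the same grasp; the last joint's range is limited). The gripper opens to 85 mm and grips with 20 to 120 N. Pads are 22 mm wide; open, the fingers measure 114 mm over their backs; the gripper's body (76 mm by 85 mm) begins 54 mm behind the grasp point. The pads swing forward as they close: fully open they stand 13 mm farther back than shut.
Start: joints at [1.259, 0.311, 0.014, 1.512, -0.004, 1.319, -0.027], TCP at [146.629, -530.112, 201.604] pointing down, gripper open.
Joint ranges: [-2.7, 2.7], [-0.3, 1.91], [-1.27, 1.3], [0.12, 2.57], [-1.44, 4.58], [0.2, 2.03], [-3.05, 3.05]. Speed limits (rad/s): [2.79, 2.79, 3.14, 3.14, 3.14, 3.14, 3.14].

### API

Orientations are given as a 3x3 rotation matrix whose columns are the frame's x, y, z axes.
In Python, from rig import ctrl, vision, workorder gives the robot as it stands. The module is installed in compiled form; this text tells all that it offers.
- The arm moves only by the tool drive_tool, never from a script. Its argument "deltas" is a list of rows, each an object of numbers: "tx", "ty", "tz": the shift along the tool's x, y, z in m; "ax", "ay", "az": the turn, a rotation vector about the tool's x, y, z in rad; "fingers": the closure in counts, from 0 (fully open) to 255 (shut). A call has exactly 8 rows; each row is the pose to reach, as a shift and turn from the pose commanded when the call began, along the tool's axes at that moment; what a row does not reach only later rows make up. A row lasts 1/12 s, in which the tool goes at most 41.7 mm and 7.16 degrees, less where a joint would pass 70% of its speed; a pose out of reach is approached as far as the arm can. A call with a gripper value outside its range is refused whole. The fingers move at their own pace and stop on an object; "grip_force" is the grip in N (left out, the last holds). Time passes only in rows, so rows that repeat a pose let the fingers close, or fill a call up. It gives the time, the measured TCP pose, the force and the opening at its end, in the units of the state.
- ctrl.get_state(): the state, without advancing time (a new reading comes with each control period).
- vision.read_camera(name): name is "side" or "top" or "wrist"; returns a dict with "color" (384x512x3 uint8, red, green, blue), "depth" (384x512 float32, mm along the optical axis (not along the pixel's ray), 0 where there is no reading), "camera_matrix" (3x3 intrinsics, pixels), "rvec" (rotation vector, rad) and "tvec" (3), from world to camera coordinates, as OpenCV has them. Camera axes: x right, y down, z forward; pixel columns grow to the right and rows downward; lengths in mm; the calibration is good to about 2 mm. A picture is of the moment at which its call begins.
- workorder.hand_in(): hands the job in, once; it reports no verdict.
The state is a dict: "clock": time; "joint_positions": joint angles; "qvel": joint speeds; "tau": joint torques, N m; "tcp_pos": TCP position; "orientation": TCP orientation; "force": force on the tool from outside, world axes, zero at the start; "torque": the same for the moment, N m; "opening": opening from 0.0 (shut) to 1.0 (fully open).
Only numpy, scipy, OpenCV 4.12 (cv2) and the standard library are available. Lean on these libraries where they do the work, as an engineer would, in place of code of your own. Each camera call takes 0.05 s, during which the arm holds its last target. There are 200 camera calls.

## Working session

There is one attempt and no reset: what is moved stays moved. The work goes in short steps, Python scripts to look and compute and a tool call to move; the robot and the scene stay as the last step left them, time stands still between calls to the robot, and variables do not carry over. Pictures are saved under pics/ and viewed, about 8 in all and at most 12, crops included, and the job is handed in when it is done.

Besides the shell and the picture viewer there is one more tool, called after ">>>" in YAML: its name, and indented under it one key for each argument. drive_tool: Moves the arm, as the interface text tells. Its arguments: {"type":"object","properties":{"deltas":{"type":"array"},"grip_force":{"type":"number"}},"required":["deltas"]}

```bash
mkdir -p pics; cat > h.py <<'E'
import numpy as np, cv2
from rig import ctrl, vision
def cam(n):
    d=vision.read_camera(n); R=cv2.Rodrigues(np.array(d["rvec"],float))[0]; d["R"]=R; d["t"]=np.array(d["tvec"],float).ravel(); d["K"]=np.array(d["camera_matrix"],float); return d
def ray(d,u,v):
    r=d["R"].T@np.linalg.inv(d["K"])@np.array([u,v,1.]); return -d["R"].T@d["t"], r
def onz(d,u,v,z):
    c,r=ray(d,u,v); return c+r*(z-c[2])/r[2]
def cloud(d):
    z=d["depth"].astype(float); v,u=np.mgrid[:z.shape[0],:z.shape[1]]
    p=np.stack([u,v,np.ones_like(u)],-1)@np.linalg.inv(d["K"]).T*z[...,None]
    w=(p-d["t"])@d["R"]; w[z==0]=np.nan; return w
def proj(d,p):
    q=d["K"]@(d["R"]@np.array(p,float)+d["t"]); return q[:2]/q[2]
def save(d,f): cv2.imwrite("pics/"+f,cv2.cvtColor(d["color"],cv2.COLOR_RGB2BGR))
E
python3 - <<'E'
from h import *
s=ctrl.get_state(); print(s)
for n in("top","side"):
    d=cam(n); save(d,n+"0.png"); np.savez(n+"0.npz",**{k:d[k] for k in("color","depth","R","t","K")}); print(n,-d["R"].T@d["t"],d["R"][2],d["K"][0,0])
E
```

```text
{'clock': 0.0, 'joint_positions': array([ 1.25929485,  0.31174681,  0.01398497,  1.51302701, -0.00438781,
        1.3192025 , -0.02719548]), 'qvel': array([ 0.00059136,  0.00148766, -0.00098308,  0.00046924,  0.00021224,
        0.00077684, -0.00028532]), 'tau': array([-2.53013968e-04, -3.79918277e+01,  1.45914084e-01, -2.30589724e+01,
        1.22711036e-02,  1.36173674e-02, -5.58198554e-08]), 'tcp_pos': array([ 146.39535379, -529.34222092,  200.52167505]), 'orientation': array([[-7.29164784e-04,  2.66627106e-01, -9.63799489e-01],
       [ 2.23728769e-03, -9.63796898e-01, -2.66628082e-01],
       [-9.99997231e-01, -2.35071254e-03,  1.06245213e-04]]), 'force': array([ 0.26922047,  0.11242009, -0.1789556 ]), 'torque': array([-0.00776995, -0.04547937,  0.00219822]), 'opening': 0.9995522812005482}
top [ 412.0481646   121.87137146 1039.01398799] [ 0.14903902 -0.03159481 -0.98832643] 440.7178407955567
side [ 268.71172155 -515.38633587  623.39679293] [ 0.31100692  0.72373652 -0.61601959] 417.11791907418444
```

View pics/top0.png

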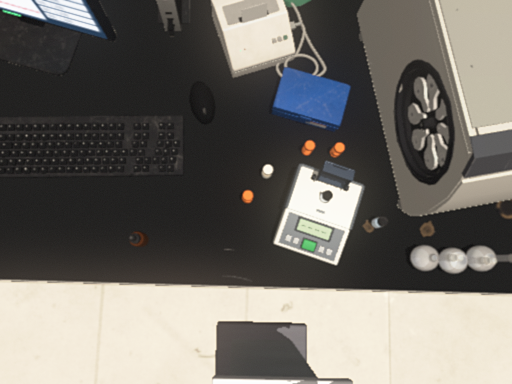

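View pics/side0.png

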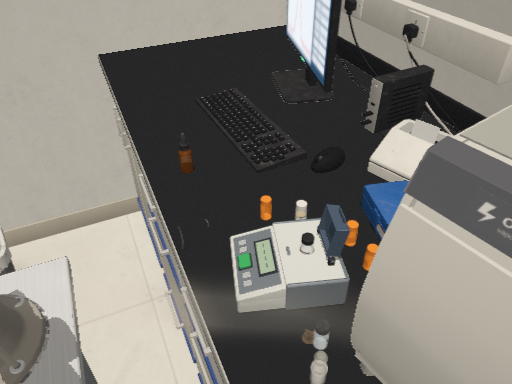

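The top view shows the meter around (320,215), with the green key at (309,245), the black cap in the well at (326,197) and the open lid at (335,175). Orange look-alike vials stand at (309,148), (338,150) and (248,197). The white-cap vial is at (267,171), the blue one at (378,222) and the dropper at (137,239). The side view agrees: key (244,261), cap (307,240), lid (334,230).

```bash
python3 - <<'E'
from h import *
from scipy.optimize import least_squares
D={n:dict(np.load(n+"0.npz")) for n in("top","side")}
for n,d in D.items():
    w=cloud(d); c=d["color"].astype(int); hsv=cv2.cvtColor(d["color"],cv2.COLOR_RGB2HSV)
    roi=np.zeros(w.shape[:2],bool); 
    if n=="top": roi[155:270,265:370]=1
    else: roi[200:315,225:355]=1
    g=roi&(hsv[...,0]>50)&(hsv[...,0]<85)&(hsv[...,1]>120)
    v,u=np.nonzero(g); print(n,"green",g.sum(),u.mean(),v.mean(),np.nanmedian(w[g],0), onz(d,u.mean(),v.mean(),62))
    f=roi&(abs(w[...,2]-68)<5)&(hsv[...,2]>150)&(hsv[...,1]<60)
    p=w[f]; print("flat",f.sum(),np.median(p,0)); r=cv2.minAreaRect(p[:,:2].astype(np.float32)); print(r)
    hi=roi&(w[...,2]>75); v,u=np.nonzero(hi)
    # cap
    cap=roi&(w[...,2]>88)&(w[...,2]<106)&(hsv[...,2]<70)
    nn,l,st,ce=cv2.connectedComponentsWithStats(hi.astype(np.uint8))
    for i in range(1,nn):
        if st[i,4]>8: q=w[l==i]; print("hi",st[i],ce[i].round(1),np.median(q,0).round(1),q.min(0).round(1),q.max(0).round(1))
d=D["top"]; cv2.imwrite("pics/crop_top.png",cv2.resize(cv2.cvtColor(d["color"],cv2.COLOR_RGB2BGR)[135:275,235:395],None,fx=4,fy=4,interpolation=cv2.INTER_CUBIC))
E
```

```text
top green 108 308.3888888888889 244.97222222222223 [448.89558898 -43.92859353  54.99509605] [448.5829153  -42.86088411  62.        ]
flat 2535 [547.93771609 -71.69209256  66.56614942]
((546.4595336914062, -74.36465454101562), (147.79298400878906, 127.759765625), 73.13369750976562)
hi [312 161  43  30 732] [334.8 175. ] [598.5 -90.7 124.8] [ 571.5 -126.9   75.5] [623.2 -46.2 145.9]
hi [320 190  13  12 113] [326.3 195.5] [556.2 -75.8  97.1] [545.6 -87.5  76.4] [568.2 -65.2 101.5]
side green 166 244.04819277108433 260.5301204819277 [448.99490691 -48.8182228   56.08468254] [447.04303141 -53.39881439  62.        ]
flat 2882 [543.7498896  -92.24345664  67.57833831]
((547.60205078125, -77.04750061035156), (152.12403869628906, 122.34194946289062), 73.03606414794922)
hi [ 317  204   34   59 1222] [333.4 230.8] [597.8 -98.9 111.7] [ 572.5 -131.8   75.3] [624.2 -48.  146.8]
hi [301 233  14  19 215] [307.5 241.5] [555.  -84.9  95.6] [546.2 -92.2  75.2] [568.8 -68.8 100.4]
```

View pics/crop_top.png

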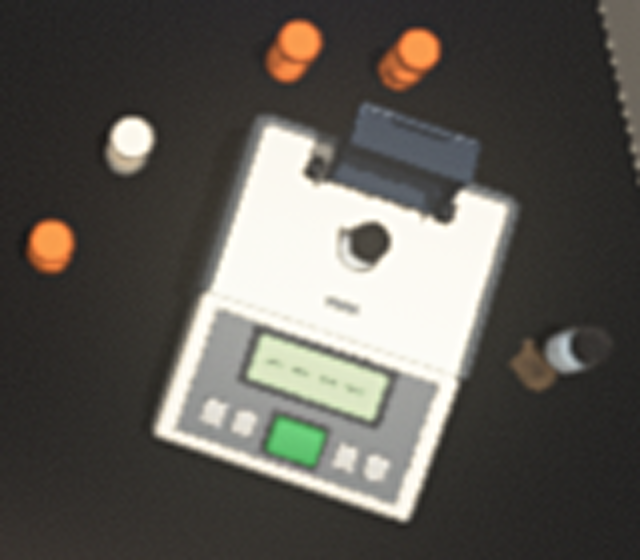

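The crop confirms the black-capped clear vial in the well at about (370,243) in the crop, or (327.5,196) in the full picture. The orange vials all stand outside the meter. Next I'll work out the meter frame, lid angle, cap height and clearances.

```bash
python3 - <<'E'
from h import *
D={n:dict(np.load(n+"0.npz")) for n in("top","side")}
a=np.deg2rad(-16.9); ex=np.array([np.cos(a),np.sin(a)]); ey=np.array([-ex[1],ex[0]])
for n,d in D.items():
    w=cloud(d); hsv=cv2.cvtColor(d["color"],cv2.COLOR_RGB2HSV)
    roi=np.zeros(w.shape[:2],bool)
    if n=="top": roi[150:270,265:370]=1
    else: roi[200:315,225:355]=1
    X=w[...,:2]@ex; Y=w[...,:2]@ey; Z=w[...,2]
    f=roi&(abs(Z-67)<4)&(hsv[...,2]>150)&(hsv[...,1]<60)
    pc=lambda A,q:np.percentile(A,q).round(1)
    print(n,"flat X",pc(X[f],[0,.5,1,99,99.5,100]),"Y",pc(Y[f],[0,.5,1,99,99.5,100]))
    g=roi&(hsv[...,0]>50)&(hsv[...,0]<85)&(hsv[...,1]>120)
    print("key",X[g].mean(),Y[g].mean(),Z[g].mean(),pc(X[g],[1,99]),pc(Y[g],[1,99]))
    cap=(Z>85)&(Z<110)&roi&(abs(X-555)<18); cap&=(X<np.inf)
    nn,l,st,ce=cv2.connectedComponentsWithStats((roi&(Z>75)).astype(np.uint8))
    i=[k for k in range(1,nn) if 80<st[k,4]<400][0]; m=l==i
    zt=np.percentile(Z[m],85); t=m&(Z>zt-2.5); v,u=np.nonzero(t)
    c=onz(d,u.mean(),v.mean(),zt); print("cap z",zt,Z[m].max(),"world",c.round(1),"m",(c[:2]@ex).round(1),(c[:2]@ey).round(1),t.sum())
    j=[k for k in range(1,nn) if st[k,4]>500][0]; m=l==j
    print("lid X",pc(X[m],[0,2,50,98,100]),"Y",pc(Y[m],[0,2,50,98,100]),"Zmax",Z[m].max())
    for z in range(80,150,8):
        s=m&(abs(Z-z)<4)
        if s.sum()>3: print(z,s.sum(),pc(X[s],[5,50,95]),pc(Y[s],[2,98]))
    tall=(Z>150)&(w[...,0]>300)&(w[...,0]<900)&(w[...,1]>-450)&(w[...,1]<150)
    print("tall near",[ (y,int(np.nanmin(w[...,0][tall&(abs(w[...,1]-y)<15)])) if (tall&(abs(w[...,1]-y)<15)).any() else None for y in range(-400,140,30)],np.nanmax(Z[tall]))
    for nm,lo,hi in(("orange",5,20),):
        o=(hsv[...,0]>=3)&(hsv[...,0]<=15)&(hsv[...,1]>200)&(hsv[...,2]>150)
        nn,l,st,ce=cv2.connectedComponentsWithStats(o.astype(np.uint8))
        for k in range(1,nn):
            if st[k,4]>20: print("orange",ce[k].round(0),np.nanmedian(w[l==k],0).round(0))
E
```

```text
File "<stdin>", line 26
    print("tall near",[ (y,int(np.nanmin(w[...,0][tall&(abs(w[...,1]-y)<15)])) if (tall&(abs(w[...,1]-y)<15)).any() else None for y in range(-400,140,30)],np.nanmax(Z[tall]))
                                                                                                                                                         ^
SyntaxError: closing parenthesis ']' does not match opening parenthesis '('
```

```bash
cat > m.py <<'E'
from h import *
D={n:dict(np.load(n+"0.npz")) for n in("top","side")}
a=np.deg2rad(-16.9); ex=np.array([np.cos(a),np.sin(a)]); ey=np.array([-ex[1],ex[0]])
pc=lambda A,q:np.percentile(A,q).round(1)
for n,d in D.items():
    w=cloud(d); hsv=cv2.cvtColor(d["color"],cv2.COLOR_RGB2HSV)
    roi=np.zeros(w.shape[:2],bool)
    if n=="top": roi[150:270,265:370]=1
    else: roi[200:315,225:355]=1
    X=w[...,:2]@ex; Y=w[...,:2]@ey; Z=w[...,2]
    f=roi&(abs(Z-67)<4)&(hsv[...,2]>150)&(hsv[...,1]<60)
    print(n,"flat X",pc(X[f],[0,.5,1,99,99.5,100]),"Y",pc(Y[f],[0,.5,1,99,99.5,100]))
    g=roi&(hsv[...,0]>50)&(hsv[...,0]<85)&(hsv[...,1]>120)
    print("key",X[g].mean(),Y[g].mean(),Z[g].mean(),pc(X[g],[1,99]),pc(Y[g],[1,99]))
    nn,l,st,ce=cv2.connectedComponentsWithStats((roi&(Z>75)).astype(np.uint8))
    i=[k for k in range(1,nn) if 80<st[k,4]<400][0]; m=l==i
    zt=np.percentile(Z[m],85); t=m&(Z>zt-2.5); v,u=np.nonzero(t)
    c=onz(d,u.mean(),v.mean(),zt); print("cap z",zt,Z[m].max(),"world",c.round(1),"m",(c[:2]@ex).round(1),(c[:2]@ey).round(1),t.sum())
    j=[k for k in range(1,nn) if st[k,4]>500][0]; m=l==j
    print("lid X",pc(X[m],[0,2,50,98,100]),"Y",pc(Y[m],[0,2,50,98,100]),"Zmax",Z[m].max())
    for z in range(80,150,8):
        s=m&(abs(Z-z)<4)
        if s.sum()>3: print(z,s.sum(),pc(X[s],[5,50,95]),pc(Y[s],[2,98]))
    for y in range(-400,140,40):
        q=(Z>150)&(w[...,0]>300)&(abs(w[...,1]-y)<20)
        if q.any(): print("tall y",y,"xmin",int(w[...,0][q].min()),"zmax",int(Z[q].max()))
    o=(hsv[...,0]>=3)&(hsv[...,0]<=15)&(hsv[...,1]>200)&(hsv[...,2]>150)
    nn,l,st,ce=cv2.connectedComponentsWithStats(o.astype(np.uint8))
    for k in range(1,nn):
        if st[k,4]>20: print("orange",ce[k].round(0),np.nanmedian(w[l==k],0).round(0))
E
python3 m.py
```

```text
top flat X [480.6 488.3 491.4 605.9 607.1 608.4] Y [ 13.8  14.6  15.3 160.2 160.8 161.6]
key nan nan nan [nan nan] [nan nan]
cap z 99.09492834529617 101.53148264680522 world [557.2 -77.6  99.1] m 555.7 87.7 61
lid X [581.6 584.  598.3 615.3 617.3] Y [ 45.6  53.5  87.5 124.7 130.4] Zmax 145.9126327685258
80 255 [584.5 592.6 602.8] [ 47.8 128.5]
88 57 [583.3 602.4 604.7] [ 55.1 120.6]
96 16 [583.5 592.3 604.4] [ 56.6 120.6]
104 14 [585.1 591.1 604.9] [ 56.2 120.7]
112 11 [586.8 593.5 607.4] [ 56.3 120.6]
120 11 [587.2 593.9 608.5] [ 56.7 120.9]
128 12 [589.2 591.6 609.7] [ 55.6 120.8]
136 218 [592.7 606.  615.6] [ 55.6 120.3]
144 137 [592.2 598.8 612.7] [ 56.9 119.4]
tall y -400 xmin 415 zmax 261
tall y -360 xmin 417 zmax 321
tall y -320 xmin 419 zmax 385
tall y -280 xmin 515 zmax 385
tall y -240 xmin 533 zmax 385
tall y -200 xmin 702 zmax 384
tall y -160 xmin 908 zmax 274
side flat X [485.2 489.7 492.5 604.8 606.  607.5] Y [  9.4  10.7  11.6 159.  160.1 161.6]
key 443.65580457995253 84.36675754620752 55.834679912421684 [433.5 454.2] [71.2 99.9]
cap z 99.4071003283879 100.4206375446837
[... 160 characters left out ...]
604.3] [ 43.7 117.3]
88 111 [583.8 596.5 606.1] [ 51.9 117.9]
96 109 [586.1 599.8 607.8] [ 52.4 118.3]
104 93 [587.2 598.5 608.2] [ 51.9 117.4]
112 79 [588.5 598.3 611.3] [ 52.2 118. ]
120 74 [589.2 597.6 613.1] [ 52.  118.1]
128 67 [591.2 599.9 613.7] [ 52.  117.3]
136 210 [593.8 608.5 616.7] [ 52.2 117. ]
144 221 [593.8 600.4 613.5] [ 54.2 117.2]
tall y -400 xmin 539 zmax 319
tall y -360 xmin 530 zmax 377
tall y -320 xmin 420 zmax 383
tall y -280 xmin 515 zmax 384
tall y -240 xmin 546 zmax 383
tall y -200 xmin 736 zmax 378
tall y 80 xmin 1225 zmax 158
tall y 120 xmin 1179 zmax 280
orange [266. 210.] [553.  84.  30.]
orange [352. 236.] [676. -56.  27.]
orange [368. 259.] [ 668. -120.   31.]
```

```bash
cat > plan.py <<'E'
# plan.py tilt_deg  then x y z in meter frame (mm) or w:x,y,z world
import sys
from h import *
from scipy.spatial.transform import Rotation as Ro
a=np.deg2rad(-16.9); ex=np.array([np.cos(a),np.sin(a),0]); ey=np.array([-ex[1],ex[0],0]); ez=np.array([0,0,1.])
O=527.5*ex+86.5*ey
def R_t(t):
    t=np.deg2rad(t); x=np.sin(t)*ex-np.cos(t)*ez; z=-(np.cos(t)*ex+np.sin(t)*ez); return np.stack([x,np.cross(z,x),z],1)
def show(tilt,pts):
    s=ctrl.get_state(); R=np.array(s["orientation"]); p=np.array(s["tcp_pos"])
    rv=Ro.from_matrix(R.T@R_t(tilt)).as_rotvec()
    m=p-O; print("t",round(s["clock"],2),"tcp",p.round(1),"meter",(m@ex).round(1),(m@ey).round(1),p[2].round(1),"F",np.round(s["force"],1),"q",np.round(s["joint_positions"],2),"open",round(s["opening"],2))
    print("rot ax,ay,az",rv.round(3))
    for q in pts:
        w=np.array([float(v) for v in q[2:].split(",")]) if q.startswith("w:") else (lambda c:O+c[0]*ex+c[1]*ey+c[2]*ez)([float(v) for v in q.split(",")])
        print(q,"world",w.round(1),"txyz m",(R.T@(w-p)/1000).round(4))
if __name__=="__main__": show(float(sys.argv[1]),sys.argv[2:])
E
python3 plan.py 0 w:280,-280,220; python3 plan.py 13.5 28,0,130
```

```text
t 0.1 tcp [ 146.4 -529.4  200.6] meter -233.5 -550.5 200.6 F [ 0.  -0.6  0.3] q [ 1.26  0.31  0.01  1.51 -0.    1.32 -0.03] open 1.0
rot ax,ay,az [0.565 0.001 0.002]
w:280,-280,220 world [ 280. -280.  220.] txyz m [-0.0189 -0.2048 -0.1952]
t 0.1 tcp [ 146.4 -529.4  200.6] meter -233.5 -550.5 200.6 F [ 0.  -0.6  0.3] q [ 1.26  0.31  0.01  1.51 -0.    1.32 -0.03] open 1.0
rot ax,ay,az [0.562 0.23  0.069]
28,0,130 world [556.7 -78.7 130. ] txyz m [ 0.0713 -0.3248 -0.5156]
```

>>> drive_tool:
  deltas:
    - {"tx": -0.019, "ty": -0.205, "tz": -0.195, "ax": 0.565, "fingers": 255}
    - {"tx": -0.019, "ty": -0.205, "tz": -0.195, "ax": 0.565, "fingers": 255}
    - {"tx": -0.019, "ty": -0.205, "tz": -0.195, "ax": 0.565, "fingers": 255}
    - {"tx": -0.019, "ty": -0.205, "tz": -0.195, "ax": 0.565, "fingers": 255}
    - {"tx": -0.019, "ty": -0.205, "tz": -0.195, "ax": 0.565, "fingers": 255}
    - {"tx": -0.019, "ty": -0.205, "tz": -0.195, "ax": 0.565, "fingers": 255}
    - {"tx": -0.019, "ty": -0.205, "tz": -0.195, "ax": 0.565, "fingers": 255}
    - {"tx": -0.019, "ty": -0.205, "tz": -0.195, "ax": 0.565, "fingers": 255}

```text
validation failed for argument at $.de...
```

```bash
python3 plan.py 13.5 w:480,-90,190 30,0,170
```

```text
t 0.1 tcp [ 146.4 -529.4  200.6] meter -233.5 -550.5 200.6 F [ 0.  -0.6  0.3] q [ 1.26  0.31  0.01  1.51 -0.    1.32 -0.03] open 1.0
rot ax,ay,az [0.562 0.23  0.069]
w:480,-90,190 world [480. -90. 190.] txyz m [ 0.0113 -0.3345 -0.4387]
30,0,170 world [558.6 -79.3 170. ] txyz m [ 0.0313 -0.3239 -0.5172]
```

The move was refused by argument validation, so nothing moved. I'll try it again with all seven keys in every row.

>>> drive_tool:
  deltas:
    - {"tx": -0.019, "ty": -0.205, "tz": -0.195, "ax": 0.565, "ay": 0.0, "az": 0.0, "fingers": 255}
    - {"tx": -0.019, "ty": -0.205, "tz": -0.195, "ax": 0.565, "ay": 0.0, "az": 0.0, "fingers": 255}
    - {"tx": -0.019, "ty": -0.205, "tz": -0.195, "ax": 0.565, "ay": 0.0, "az": 0.0, "fingers": 255}
    - {"tx": -0.019, "ty": -0.205, "tz": -0.195, "ax": 0.565, "ay": 0.0, "az": 0.0, "fingers": 255}
    - {"tx": -0.019, "ty": -0.205, "tz": -0.195, "ax": 0.565, "ay": 0.0, "az": 0.0, "fingers": 255}
    - {"tx": -0.019, "ty": -0.205, "tz": -0.195, "ax": 0.565, "ay": 0.0, "az": 0.0, "fingers": 255}
    - {"tx": -0.019, "ty": -0.205, "tz": -0.195, "ax": 0.565, "ay": 0.0, "az": 0.0, "fingers": 255}
    - {"tx": -0.019, "ty": -0.205, "tz": -0.195, "ax": 0.565, "ay": 0.0, "az": 0.0, "fingers": 255}

```text
clock: 0.77
tcp_pos: [284.7, -272.2, 221.0]
orientation: [[0.003, -0.277, -0.961], [0.004, -0.961, 0.277], [-1.0, -0.004, -0.002]]
force: [-0.1, 0.5, 0.5]
opening: 0.002
```

```bash
python3 plan.py 13.5 30,0,150
```

```text
t 0.77 tcp [ 284.7 -272.2  221. ] meter -175.9 -264.1 221.0 F [-0.1  0.5  0.5] q [ 0.88 -0.02 -0.16  1.85 -0.01  1.31 -1.12] open 0.0
rot ax,ay,az [0.014 0.234 0.006]
30,0,150 world [558.6 -79.3 150. ] txyz m [ 0.0724 -0.2609 -0.2096]
```

>>> drive_tool:
  deltas:
    - {"tx": 0.03, "ty": -0.261, "tz": -0.21, "ax": 0.014, "ay": 0.234, "az": 0.006, "fingers": 255}
    - {"tx": 0.03, "ty": -0.261, "tz": -0.21, "ax": 0.014, "ay": 0.234, "az": 0.006, "fingers": 255}
    - {"tx": 0.03, "ty": -0.261, "tz": -0.21, "ax": 0.014, "ay": 0.234, "az": 0.006, "fingers": 255}
    - {"tx": 0.03, "ty": -0.261, "tz": -0.21, "ax": 0.014, "ay": 0.234, "az": 0.006, "fingers": 255}
    - {"tx": 0.03, "ty": -0.261, "tz": -0.21, "ax": 0.014, "ay": 0.234, "az": 0.006, "fingers": 255}
    - {"tx": 0.072, "ty": -0.261, "tz": -0.21, "ax": 0.014, "ay": 0.234, "az": 0.006, "fingers": 255}
    - {"tx": 0.072, "ty": -0.261, "tz": -0.21, "ax": 0.014, "ay": 0.234, "az": 0.006, "fingers": 255}
    - {"tx": 0.072, "ty": -0.261, "tz": -0.21, "ax": 0.014, "ay": 0.234, "az": 0.006, "fingers": 255}

```text
clock: 1.43
tcp_pos: [547.8, -98.0, 153.0]
orientation: [[0.22, -0.305, -0.927], [-0.075, -0.952, 0.296], [-0.973, 0.005, -0.232]]
force: [0.2, -1.1, -0.1]
opening: 0.0
```

```bash
python3 - <<'E'
from h import *
d=cam("side"); save(d,"side1.png"); e=cam("wrist"); save(e,"wrist1.png")
cv2.imwrite("pics/m1.png",cv2.cvtColor(np.hstack([cv2.resize(d["color"][130:330,200:400],(400,400)),cv2.resize(e["color"],(400,300))[:, :] if 0 else cv2.copyMakeBorder(cv2.resize(e["color"],(400,300)),0,100,0,0,0)]),cv2.COLOR_RGB2BGR))
E
python3 plan.py 13.5 30,0,115 30,0,103 30,0,78
```

```text
t 1.53 tcp [548.4 -91.8 149.2] meter 23.9 -14.9 149.2 F [-0.6  0.1  0. ] q [ 0.54  0.23 -0.5   1.81  0.21  0.92 -1.92] open 0.0
rot ax,ay,az [-0.005  0.008 -0.   ]
30,0,115 world [558.6 -79.3 115. ] txyz m [ 0.0347 -0.0149  0.0018]
30,0,103 world [558.6 -79.3 103. ] txyz m [ 0.0464 -0.0148  0.0045]
30,0,78 world [558.6 -79.3  78. ] txyz m [ 0.0708 -0.0148  0.0102]
```

View pics/m1.png

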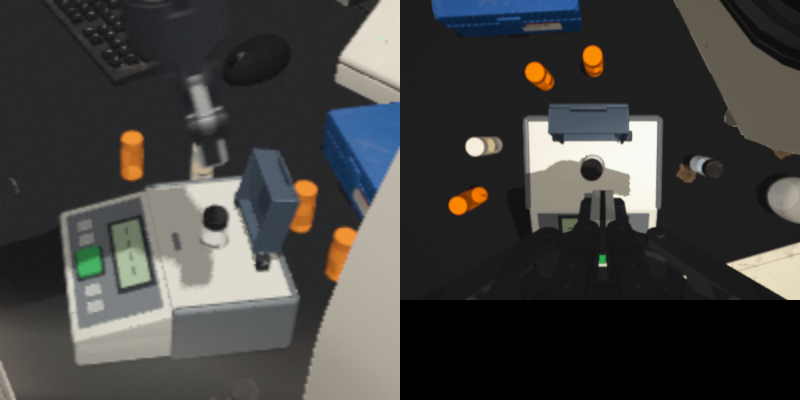

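The side half of the picture shows the gripper above the meter and the open lid. In the wrist half, the well vial's cap is at about (592,168), nearly in line with the shut fingers at x≈602. The arm was still settling, so I'll go down to z≈115 and measure again.

>>> drive_tool:
  deltas:
    - {"tx": 0.034, "ty": 0, "tz": 0.008, "ax": 0, "ay": 0, "az": 0, "fingers": 255}
    - {"tx": 0.034, "ty": 0, "tz": 0.008, "ax": 0, "ay": 0, "az": 0, "fingers": 255}
    - {"tx": 0.034, "ty": 0, "tz": 0.008, "ax": 0, "ay": 0, "az": 0, "fingers": 255}
    - {"tx": 0.034, "ty": 0, "tz": 0.008, "ax": 0, "ay": 0, "az": 0, "fingers": 255}
    - {"tx": 0.034, "ty": 0, "tz": 0.008, "ax": 0, "ay": 0, "az": 0, "fingers": 255}
    - {"tx": 0.034, "ty": 0, "tz": 0.008, "ax": 0, "ay": 0, "az": 0, "fingers": 255}
    - {"tx": 0.034, "ty": 0, "tz": 0.008, "ax": 0, "ay": 0, "az": 0, "fingers": 255}
    - {"tx": 0.034, "ty": 0, "tz": 0.008, "ax": 0, "ay": 0, "az": 0, "fingers": 255}

```text
clock: 2.2
tcp_pos: [547.2, -99.3, 119.9]
orientation: [[0.221, -0.305, -0.926], [-0.075, -0.952, 0.296], [-0.972, 0.004, -0.234]]
force: [0.2, -0.5, 0.5]
opening: 0.001
```

```bash
python3 - <<'E'
from h import *
e=cam("wrist"); save(e,"wrist2.png"); np.savez("w2.npz",**{k:e[k] for k in("color","depth","R","t","K")})
w=cloud(e); Z=w[...,2]
m=(np.hypot(w[...,0]-556.5,w[...,1]+79)<18)&(Z>90)&(Z<104)
v,u=np.nonzero(m); print(m.sum(),u.mean(),v.mean(),np.percentile(Z[m],[5,50,95]))
c=onz(e,(u.min()+u.max())/2,(v.min()+v.max())/2,99); print(c,u.min(),u.max(),v.min(),v.max())
s=ctrl.get_state(); print("tcp pix",proj(e,s["tcp_pos"]))
E
python3 plan.py 13.5 30,0,115 30,0,103 30,0,78
```

```text
859 227.28637951105938 220.77648428405124 [ 97.38041327  99.04334613 100.17840028]
[558.15719297 -79.51004649  99.        ] 211 243 205 237
tcp pix [259.3357391 233.3732314]
t 2.25 tcp [547.1 -99.2 119.6] meter 24.8 -22.4 119.6 F [ 0.6 -0.   0.9] q [ 0.53  0.25 -0.49  1.86  0.24  0.84 -1.96] open -0.0
rot ax,ay,az [-0.014  0.    -0.008]
30,0,115 world [558.6 -79.3 115. ] txyz m [ 0.0055 -0.0225 -0.0037]
30,0,103 world [558.6 -79.3 103. ] txyz m [ 0.0172 -0.0225 -0.0009]
30,0,78 world [558.6 -79.3  78. ] txyz m [ 0.0415 -0.0226  0.005 ]
```

View pics/wrist2.png

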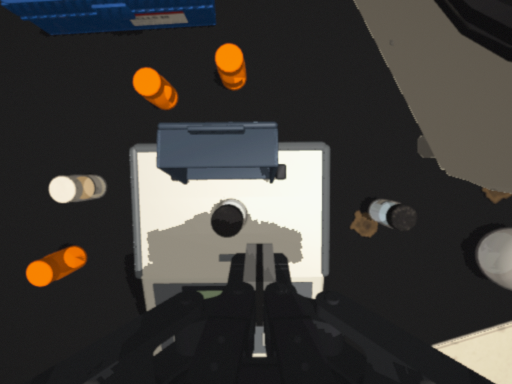

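The wrist view shows the cap at (227,221) and the fingertips at about (259,240), so the tip sits roughly 22 mm off to the meter's right. The earlier moves had been cut short. I'll shift sideways at this height, then re-measure.

>>> drive_tool:
  deltas:
    - {"tx": 0.002, "ty": -0.0225, "tz": -0.004, "ax": -0.014, "ay": 0, "az": -0.008, "fingers": 255}
    - {"tx": 0.002, "ty": -0.0225, "tz": -0.004, "ax": -0.014, "ay": 0, "az": -0.008, "fingers": 255}
    - {"tx": 0.002, "ty": -0.0225, "tz": -0.004, "ax": -0.014, "ay": 0, "az": -0.008, "fingers": 255}
    - {"tx": 0.002, "ty": -0.0225, "tz": -0.004, "ax": -0.014, "ay": 0, "az": -0.008, "fingers": 255}
    - {"tx": 0.006, "ty": -0.0225, "tz": -0.003, "ax": -0.014, "ay": 0, "az": -0.008, "fingers": 255}
    - {"tx": 0.006, "ty": -0.0225, "tz": -0.003, "ax": -0.014, "ay": 0, "az": -0.008, "fingers": 255}
    - {"tx": 0.006, "ty": -0.0225, "tz": -0.003, "ax": -0.014, "ay": 0, "az": -0.008, "fingers": 255}
    - {"tx": 0.006, "ty": -0.0225, "tz": -0.003, "ax": -0.014, "ay": 0, "az": -0.008, "fingers": 255}

```text
clock: 2.92
tcp_pos: [557.4, -79.4, 113.3]
orientation: [[0.221, -0.291, -0.931], [-0.067, -0.957, 0.283], [-0.973, 0.0, -0.231]]
force: [0.3, 0.3, -0.8]
opening: 0.003
```

```bash
python3 plan.py 13.5 30,0,103 30,0,78
```

```text
t 2.92 tcp [557.4 -79.4 113.3] meter 28.9 -0.4 113.3 F [ 0.3  0.3 -0.8] q [ 0.49  0.28 -0.5   1.85  0.26  0.84 -2.  ] open 0.0
rot ax,ay,az [ 0.     0.002 -0.   ]
30,0,103 world [558.6 -79.3 103. ] txyz m [ 0.0103 -0.0004  0.0013]
30,0,78 world [558.6 -79.3  78. ] txyz m [ 0.0346 -0.0004  0.0071]
```

>>> drive_tool:
  deltas:
    - {"tx": 0.005, "ty": 0, "tz": 0.001, "ax": 0, "ay": 0, "az": 0, "fingers": 255}
    - {"tx": 0.009, "ty": 0, "tz": 0.001, "ax": 0, "ay": 0, "az": 0, "fingers": 255}
    - {"tx": 0.012, "ty": 0, "tz": 0.002, "ax": 0, "ay": 0, "az": 0, "fingers": 255}
    - {"tx": 0.015, "ty": 0, "tz": 0.003, "ax": 0, "ay": 0, "az": 0, "fingers": 255}
    - {"tx": 0.018, "ty": 0, "tz": 0.003, "ax": 0, "ay": 0, "az": 0, "fingers": 255}
    - {"tx": 0.021, "ty": 0, "tz": 0.004, "ax": 0, "ay": 0, "az": 0, "fingers": 255}
    - {"tx": 0.024, "ty": 0, "tz": 0.005, "ax": 0, "ay": 0, "az": 0, "fingers": 255}
    - {"tx": 0.024, "ty": 0, "tz": 0.005, "ax": 0, "ay": 0, "az": 0, "fingers": 255}

```text
clock: 3.58
tcp_pos: [557.6, -79.0, 88.1]
orientation: [[0.22, -0.29, -0.931], [-0.067, -0.957, 0.282], [-0.973, 0.0, -0.23]]
force: [0.6, 0.4, 0.3]
opening: -0.001
```

```bash
python3 plan.py 13.5 30,0,80 30,0,78
```

```text
t 3.58 tcp [557.6 -79.   88.1] meter 29.0 0.1 88.1 F [0.6 0.4 0.3] q [ 0.48  0.31 -0.48  1.88  0.29  0.78 -2.02] open -0.0
rot ax,ay,az [0.001 0.003 0.   ]
30,0,80 world [558.6 -79.3  80. ] txyz m [0.0081 0.0001 0.0009]
30,0,78 world [558.6 -79.3  78. ] txyz m [0.01   0.0001 0.0013]
```

The force reads only 0.3 N at z=88, which is below where the cap should be. I'll look.

```bash
python3 - <<'E'
from h import *
d=cam("side"); e=cam("wrist")
cv2.imwrite("pics/m3.png",cv2.cvtColor(np.hstack([cv2.resize(d["color"][200:300,260:360],(400,400),interpolation=cv2.INTER_CUBIC),cv2.resize(e["color"][150:300,180:330],(400,400),interpolation=cv2.INTER_CUBIC)]),cv2.COLOR_RGB2BGR))
w=cloud(d); m=(np.hypot(w[...,0]-557,w[...,1]+79)<16)&(w[...,2]>72); print(np.percentile(w[m][:,2],[5,50,80,95,99]))
print(ctrl.get_state()["force"])
E
```

```text
[ 75.2398266   98.39516795 133.05312969 291.56921136 293.33539092]
[-0.26584114 -0.523383   -0.41304331]
```

View pics/m3.png

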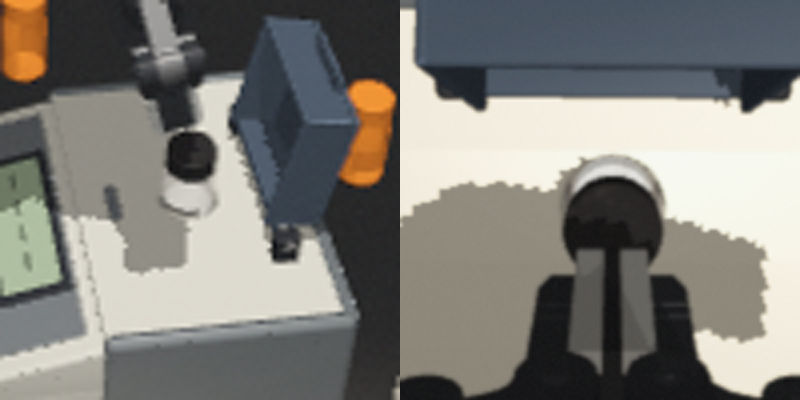

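```bash
python3 - <<'E'
from h import *
s=ctrl.get_state(); p=s["tcp_pos"]; print(p)
a=np.deg2rad(-16.9); ex=np.array([np.cos(a),np.sin(a)]); ey=np.array([-ex[1],ex[0]])
d=cam("side"); e=cam("wrist")
for n,c in(("side",d),("wrist",e)):
    print(n,"tcp",proj(c,p),"captop",proj(c,[558,-79.5,99.5]))
w=cloud(e); M=w[...,:2]@np.stack([ex,ey],1)-[527.5,86.5]
for v in range(205,285,5): print(v,[(np.r_[M[v,u],w[v,u,2]].round(0)) for u in(249,253,259,265)])
w=cloud(d); M=w[...,:2]@np.stack([ex,ey],1)-[527.5,86.5]
for v in range(205,262,4): print(v,[(np.r_[M[v,u],w[v,u,2]].round(0)) for u in(298,302,306,310)])
E
```

```text
[558.2373516  -79.00883672  88.84796649]
side tcp [307.40897073 240.38126879] captop [307.83667774 236.32393881]
wrist tcp [259.50085147 233.47383941] captop [260.45530786 237.26174642]
205 [array([45.,  7., 68.]), array([45.,  5., 68.]), array([45.,  0., 68.]), array([45., -4., 68.])]
210 [array([42.,  7., 68.]), array([42.,  5., 68.]), array([41.,  0., 63.]), array([41., -4., 60.])]
215 [array([39.,  7., 71.]), array([40.,  4., 81.]), array([40.,  0., 83.]), array([40., -3., 82.])]
220 [array([38.,  7., 88.]), array([39.,  4., 98.]), array([40.,  0., 99.]), array([40., -3., 99.])]
225 [array([37.,  6., 99.]), array([37.,  4., 99.]), array([ 37.,   0., 100.]), array([ 37.,  -3., 100.])]
230 [array([ 34.,   6., 100.]), array([ 34.,   4., 100.]), array([34.,  0., 99.]), array([34., -3., 99.])]
235 [array([ 31.,   6., 100.]), array([ 31.,   4., 100.]), array([ 31.,   0., 100.]), array([ 31.,  -3., 100.])]
240 [array([ 28.,   6., 100.]), array([28.,  4., 99.]), array([ 28.,   1., 100.]), array([ 28.,  -3., 100.])]
245 [array([ 31.,   5., 126.]), array([ 32.,   3., 127.]), array([ 31.,  
[... 1777 characters left out ...]
rray([26., -0., 98.]), array([33., -1., 98.])]
241 [array([18., 22., 67.]), array([19., -3., 92.]), array([ 24., -11.,  99.]), array([ 31., -10.,  98.])]
245 [array([16., 11., 68.]), array([20., -3., 82.]), array([ 24., -12.,  91.]), array([ 32., -11.,  89.])]
249 [array([14.,  0., 69.]), array([20., -5., 74.]), array([ 25., -11.,  79.]), array([ 32., -13.,  81.])]
253 [array([12., -7., 66.]), array([19., -8., 67.]), array([ 26., -11.,  69.]), array([ 33., -11.,  68.])]
257 [array([ 10., -18.,  69.]), array([ 17., -18.,  68.]), array([ 24., -19.,  68.]), array([ 31., -21.,  69.])]
261 [array([  8., -26.,  68.]), array([ 16., -25.,  66.]), array([ 22., -28.,  67.]), array([ 29., -29.,  68.])]
```

The depth readings explain it. The real fingertip is at z≈124, centred at meter (20,0), and the cap is untouched at 99–100. So the reported TCP lies about 36 mm beyond the true tips along the tool. I'll plan with the true tip and confirm the offset at contact.

```bash
python3 - <<'E'
s=open("plan.py").read()
s=s.replace('p=np.array(s["tcp_pos"])','p=np.array(s["tcp_pos"])-L*R[:,0]').replace('O=527','L=36.\nO=527').replace('(R.T@(w-p)/1000)','((R.T@(w+L*R_t(tilt)[:,0]-np.array(s["tcp_pos"])))/1000)').replace('"tcp",p.r','"TIP",p.r')
open("plan.py","w").write(s)
E
python3 plan.py 13.5 31,0,105 31,0,92 31,0,82
```

```text
t 3.78 TIP [550.6 -76.6 124.3] meter 21.6 0.2 124.3 F [ 0.9 -0.  -0.2] q [ 0.48  0.31 -0.48  1.88  0.29  0.78 -2.02] open -0.0
rot ax,ay,az [0.001 0.001 0.   ]
31,0,105 world [559.5 -79.6 105. ] txyz m [ 0.0209  0.0003 -0.0047]
31,0,92 world [559.5 -79.6  92. ] txyz m [ 0.0336  0.0003 -0.0017]
31,0,82 world [559.5 -79.6  82. ] txyz m [0.0433 0.0003 0.0006]
```

>>> drive_tool:
  deltas:
    - {"tx": 0.01, "ty": 0, "tz": -0.005, "ax": 0, "ay": 0, "az": 0, "fingers": 255}
    - {"tx": 0.015, "ty": 0, "tz": -0.005, "ax": 0, "ay": 0, "az": 0, "fingers": 255}
    - {"tx": 0.021, "ty": 0, "tz": -0.005, "ax": 0, "ay": 0, "az": 0, "fingers": 255}
    - {"tx": 0.024, "ty": 0, "tz": -0.004, "ax": 0, "ay": 0, "az": 0, "fingers": 255}
    - {"tx": 0.027, "ty": 0, "tz": -0.003, "ax": 0, "ay": 0, "az": 0, "fingers": 255}
    - {"tx": 0.03, "ty": 0, "tz": -0.003, "ax": 0, "ay": 0, "az": 0, "fingers": 255}
    - {"tx": 0.033, "ty": 0, "tz": -0.002, "ax": 0, "ay": 0, "az": 0, "fingers": 255}
    - {"tx": 0.033, "ty": 0, "tz": -0.002, "ax": 0, "ay": 0, "az": 0, "fingers": 255}

```text
clock: 4.45
tcp_pos: [568.4, -81.9, 57.7]
orientation: [[0.224, -0.29, -0.931], [-0.067, -0.957, 0.282], [-0.972, -0.0, -0.233]]
force: [1.1, -0.7, 2.7]
opening: 0.0
```

```bash
python3 plan.py 13.5 31,0,86 31,0,82;  python3 - <<'E'
from h import *
a=np.deg2rad(-16.9); ex=np.array([np.cos(a),np.sin(a)]); ey=np.array([-ex[1],ex[0]])
e=cam("wrist")
w=cloud(e); M=w[...,:2]@np.stack([ex,ey],1)-[527.5,86.5]
for v in range(205,265,5): print(v,[(np.r_[M[v,u],w[v,u,2]].round(0)) for u in(253,265)])
print(ctrl.get_state()["force"])
E
```

```text
t 4.45 TIP [560.3 -79.5  92.7] meter 31.7 0.3 92.7 F [ 1.1 -0.7  2.7] q [ 0.45  0.37 -0.46  1.89  0.34  0.72 -2.06] open 0.0
rot ax,ay,az [0.001 0.    0.001]
31,0,86 world [559.5 -79.6  86. ] txyz m [0.0063 0.0004 0.0023]
31,0,82 world [559.5 -79.6  82. ] txyz m [0.0102 0.0004 0.0032]
205 [array([ 67.,   3., 142.]), array([ 67.,  -1., 142.])]
210 [array([56.,  4., 68.]), array([56., -3., 68.])]
215 [array([53.,  4., 68.]), array([53., -3., 68.])]
220 [array([50.,  4., 68.]), array([50., -3., 68.])]
225 [array([47.,  4., 68.]), array([47., -3., 68.])]
230 [array([44.,  4., 67.]), array([44., -3., 68.])]
235 [array([41.,  4., 67.]), array([41., -3., 69.])]
240 [array([41.,  4., 79.]), array([40., -3., 78.])]
245 [array([42.,  4., 95.]), array([42., -2., 94.])]
250 [array([ 40.,   4., 100.]), array([40., -2., 99.])]
255 [array([ 39.,   3., 105.]), array([ 39.,  -2., 104.])]
260 [array([ 38.,   3., 109.]), array([ 38.,  -2., 110.])]
[ 1.10007171 -1.17479471  2.8395448 ]
```

The tip is in contact at about 2.8 N. I'll press on until the force jumps.

>>> drive_tool:
  deltas:
    - {"tx": 0.002, "ty": 0, "tz": 0.0005, "ax": 0, "ay": 0, "az": 0, "fingers": 255}
    - {"tx": 0.003, "ty": 0, "tz": 0.001, "ax": 0, "ay": 0, "az": 0, "fingers": 255}
    - {"tx": 0.004, "ty": 0, "tz": 0.001, "ax": 0, "ay": 0, "az": 0, "fingers": 255}
    - {"tx": 0.005, "ty": 0, "tz": 0.0015, "ax": 0, "ay": 0, "az": 0, "fingers": 255}
    - {"tx": 0.006, "ty": 0, "tz": 0.0015, "ax": 0, "ay": 0, "az": 0, "fingers": 255}
    - {"tx": 0.007, "ty": 0, "tz": 0.002, "ax": 0, "ay": 0, "az": 0, "fingers": 255}
    - {"tx": 0.008, "ty": 0, "tz": 0.002, "ax": 0, "ay": 0, "az": 0, "fingers": 255}
    - {"tx": 0.008, "ty": 0, "tz": 0.002, "ax": 0, "ay": 0, "az": 0, "fingers": 255}

```text
clock: 5.17
tcp_pos: [568.2, -81.8, 50.3]
orientation: [[0.224, -0.29, -0.931], [-0.068, -0.957, 0.282], [-0.972, -0.0, -0.234]]
force: [-1.5, -0.6, 7.7]
opening: 0.001
```

```bash
python3 plan.py 13.5 31,0,80
```

```text
t 5.17 TIP [560.2 -79.4  85.3] meter 31.6 0.4 85.3 F [-1.5 -0.6  7.7] q [ 0.45  0.38 -0.45  1.9   0.35  0.7  -2.07] open 0.0
rot ax,ay,az [ 0.001 -0.     0.   ]
31,0,80 world [559.5 -79.6  80. ] txyz m [0.005  0.0004 0.0018]
```

>>> drive_tool:
  deltas:
    - {"tx": 0.001, "ty": 0, "tz": 0, "ax": 0, "ay": 0, "az": 0, "fingers": 255}
    - {"tx": 0.002, "ty": 0, "tz": 0.0005, "ax": 0, "ay": 0, "az": 0, "fingers": 255}
    - {"tx": 0.003, "ty": 0, "tz": 0.001, "ax": 0, "ay": 0, "az": 0, "fingers": 255}
    - {"tx": 0.004, "ty": 0, "tz": 0.001, "ax": 0, "ay": 0, "az": 0, "fingers": 255}
    - {"tx": 0.005, "ty": 0, "tz": 0.001, "ax": 0, "ay": 0, "az": 0, "fingers": 255}
    - {"tx": 0.006, "ty": 0, "tz": 0.0015, "ax": 0, "ay": 0, "az": 0, "fingers": 255}
    - {"tx": 0.006, "ty": 0, "tz": 0.0015, "ax": 0, "ay": 0, "az": 0, "fingers": 255}
    - {"tx": 0.006, "ty": 0, "tz": 0.0015, "ax": 0, "ay": 0, "az": 0, "fingers": 255}

```text
clock: 5.83
tcp_pos: [569.5, -82.1, 49.7]
orientation: [[0.227, -0.29, -0.93], [-0.071, -0.957, 0.281], [-0.971, 0.002, -0.238]]
force: [-17.3, 1.9, 40.1]
opening: -0.002
```

```bash
python3 plan.py 13.5 31,0,80
```

```text
t 5.83 TIP [561.3 -79.5  84.6] meter 32.7 0.6 84.6 F [-17.3   1.9  40.1] q [ 0.44  0.38 -0.45  1.9   0.36  0.7  -2.08] open -0.0
rot ax,ay,az [ 0.001 -0.005 -0.002]
31,0,80 world [559.5 -79.6  80. ] txyz m [0.0041 0.0005 0.0029]
```

The force jumped to 40 N, so something bottomed out. I'll back off at once and check the cap height.

>>> drive_tool:
  deltas:
    - {"tx": -0.015, "ty": 0, "tz": 0.003, "ax": 0, "ay": 0, "az": 0, "fingers": 255}
    - {"tx": -0.04, "ty": 0, "tz": 0.005, "ax": 0, "ay": 0, "az": 0, "fingers": 255}
    - {"tx": -0.07, "ty": 0, "tz": 0.005, "ax": 0, "ay": 0, "az": 0, "fingers": 255}
    - {"tx": -0.09, "ty": 0, "tz": 0.005, "ax": 0, "ay": 0, "az": 0, "fingers": 255}
    - {"tx": -0.09, "ty": 0, "tz": 0.005, "ax": 0, "ay": 0, "az": 0, "fingers": 255}
    - {"tx": -0.09, "ty": 0, "tz": 0.005, "ax": 0, "ay": 0, "az": 0, "fingers": 255}
    - {"tx": -0.09, "ty": 0, "tz": 0.005, "ax": 0, "ay": 0, "az": 0, "fingers": 255}
    - {"tx": -0.09, "ty": 0, "tz": 0.005, "ax": 0, "ay": 0, "az": 0, "fingers": 255}

```text
clock: 6.5
tcp_pos: [541.2, -74.5, 127.3]
orientation: [[0.218, -0.29, -0.932], [-0.066, -0.957, 0.283], [-0.974, 0.0, -0.228]]
force: [0.1, -0.5, -1.0]
opening: 0.004
```

```bash
python3 plan.py 0 130,0,200;  python3 - <<'E'
from h import *
a=np.deg2rad(-16.9); ex=np.array([np.cos(a),np.sin(a)]); ey=np.array([-ex[1],ex[0]])
for n in("wrist","side"):
    e=cam(n); save(e,n+"4.png")
    w=cloud(e); M=w[...,:2]@np.stack([ex,ey],1)-[527.5,86.5]; Z=w[...,2]
    m=(np.hypot(M[...,0]-28,M[...,1])<9)&(Z<110); print(n,m.sum(),np.percentile(Z[m],[1,25,50,75,99]),"flat",np.median(Z[(abs(M[...,0]-28)<20)&(abs(abs(M[...,1])-40)<10)&(abs(Z-68)<6)]))
    m=(np.hypot(M[...,0]-28,M[...,1])<22)&(Z<110)&(Z>74); print("cap centre est",M[m].min(0),M[m].max(0))
    l=(M[...,0]>50)&(M[...,0]<110)&(abs(M[...,1])<25)&(Z>100)&(Z<150)
    print("lid",[ (z,np.percentile(M[...,0][l&(abs(Z-z)<4)],[5,95]).round(1)) for z in(104,120,136,144) if (l&(abs(Z-z)<4)).sum()>3],Z[l].max())
E
```

```text
t 6.5 TIP [533.4 -72.1 162.3] meter 3.8 -0.4 162.3 F [ 0.1 -0.5 -1. ] q [ 0.51  0.23 -0.51  1.87  0.23  0.86 -1.98] open 0.0
rot ax,ay,az [ 0.   -0.23 -0.  ]
130,0,200 world [ 654.3 -108.4  200. ] txyz m [-0.0089 -0.0003 -0.1233]
wrist 415 [75.68924036 76.73514854 77.22991094 77.63664107 78.92583929] flat 67.77864055190987
cap centre est [ 19.22171483 -10.39986146] [41.27963882 10.8024126 ]
lid [(136, array([75.8, 89.8])), (144, array([66.1, 86. ]))] 147.95880412459067
side 82 [60.74533531 74.00675781 76.6028306  77.3342232  78.58732183] flat 67.58592135289615
cap centre est [ 20.29648815 -11.64713546] [40.73793773 10.6688783 ]
lid [(104, array([79.5, 80.5])), (136, array([71.9, 88.4])), (144, array([66.5, 86.3]))] 146.79906384702468
```

The vial is home: the cap top is 9.6 mm above the flat top in both views. I'll refine the origin and tip offset, then go over the lid and behind it.

```bash
sed -i 's/^L=36./L=39./; s/527.5\*ex/529.3*ex/' plan.py; python3 plan.py 0 60,4,195 128,4,195 128,4,120
```

```text
t 6.6 TIP [533.1 -71.7 165.5] meter 1.6 -0.2 165.5 F [-0.1  0.4 -0.2] q [ 0.51  0.23 -0.51  1.87  0.23  0.86 -1.98] open -0.0
rot ax,ay,az [ 0.001 -0.231  0.   ]
60,4,195 world [590.2 -84.7 195. ] txyz m [-0.0164 -0.0041 -0.0547]
128,4,195 world [ 655.2 -104.5  195. ] txyz m [-0.0009 -0.0041 -0.1209]
128,4,120 world [ 655.2 -104.5  120. ] txyz m [ 0.0721 -0.0041 -0.1037]
```

>>> drive_tool:
  deltas:
    - {"tx": -0.03, "ty": -0.002, "tz": -0.02, "ax": 0, "ay": -0.12, "az": 0, "fingers": 255}
    - {"tx": -0.017, "ty": -0.004, "tz": -0.055, "ax": 0, "ay": -0.231, "az": 0, "fingers": 255}
    - {"tx": -0.008, "ty": -0.004, "tz": -0.09, "ax": 0, "ay": -0.231, "az": 0, "fingers": 255}
    - {"tx": -0.001, "ty": -0.004, "tz": -0.121, "ax": 0, "ay": -0.231, "az": 0, "fingers": 255}
    - {"tx": -0.001, "ty": -0.004, "tz": -0.121, "ax": 0, "ay": -0.231, "az": 0, "fingers": 255}
    - {"tx": -0.001, "ty": -0.004, "tz": -0.121, "ax": 0, "ay": -0.231, "az": 0, "fingers": 255}
    - {"tx": -0.001, "ty": -0.004, "tz": -0.121, "ax": 0, "ay": -0.231, "az": 0, "fingers": 255}
    - {"tx": -0.001, "ty": -0.004, "tz": -0.121, "ax": 0, "ay": -0.231, "az": 0, "fingers": 255}

```text
clock: 7.27
tcp_pos: [655.2, -103.5, 158.5]
orientation: [[0.002, -0.289, -0.957], [-0.0, -0.957, 0.289], [-1.0, -0.0, -0.002]]
force: [0.7, 0.4, 0.4]
opening: 0.0
```

```bash
python3 plan.py 0 128,4,195 128,4,120
```

```text
t 7.27 TIP [ 655.1 -103.5  197.5] meter 127.6 4.9 197.5 F [0.7 0.4 0.4] q [ 0.4   0.61 -0.47  1.22  0.27  1.37 -1.91] open 0.0
rot ax,ay,az [ 0.002 -0.002  0.   ]
128,4,195 world [ 655.2 -104.5  195. ] txyz m [ 0.0025  0.0009 -0.0003]
128,4,120 world [ 655.2 -104.5  120. ] txyz m [ 0.0775  0.0009 -0.0001]
```

>>> drive_tool:
  deltas:
    - {"tx": 0.038, "ty": 0, "tz": 0, "ax": 0, "ay": 0, "az": 0, "fingers": 255}
    - {"tx": 0.075, "ty": 0, "tz": 0, "ax": 0, "ay": 0, "az": 0, "fingers": 255}
    - {"tx": 0.075, "ty": 0, "tz": 0, "ax": 0, "ay": 0, "az": 0, "fingers": 255}
    - {"tx": 0.075, "ty": 0, "tz": 0, "ax": 0, "ay": 0, "az": 0, "fingers": 255}
    - {"tx": 0.075, "ty": 0, "tz": 0.01, "ax": 0, "ay": 0, "az": 0, "fingers": 255}
    - {"tx": 0.075, "ty": 0, "tz": 0.015, "ax": 0, "ay": 0, "az": 0, "fingers": 255}
    - {"tx": 0.075, "ty": 0, "tz": 0.02, "ax": 0, "ay": 0, "az": 0, "fingers": 255}
    - {"tx": 0.075, "ty": 0, "tz": 0.025, "ax": 0, "ay": 0, "az": 0, "fingers": 255}

```text
clock: 7.93
tcp_pos: [633.6, -97.2, 85.9]
orientation: [[0.007, -0.29, -0.957], [-0.001, -0.957, 0.29], [-1.0, -0.001, -0.007]]
force: [0.2, 0.1, 0.0]
opening: 0.003
```

```bash
python3 plan.py 0 80,4,122 60,4,125; python3 - <<'E'
from h import *
d=cam("side"); save(d,"side5.png")
cv2.imwrite("pics/s5.png",cv2.cvtColor(cv2.resize(d["color"][150:320,230:400],(600,600),interpolation=cv2.INTER_CUBIC),cv2.COLOR_RGB2BGR))
E
```

```text
t 7.93 TIP [633.3 -97.1 124.9] meter 104.9 4.7 124.9 F [0.2 0.1 0. ] q [ 0.42  0.62 -0.47  1.4   0.29  1.18 -1.94] open 0.0
rot ax,ay,az [ 0.001 -0.007  0.001]
80,4,122 world [609.3 -90.5 122. ] txyz m [0.0027 0.0007 0.0252]
60,4,125 world [590.2 -84.7 125. ] txyz m [-0.0004  0.0007  0.0452]
```

View pics/s5.png

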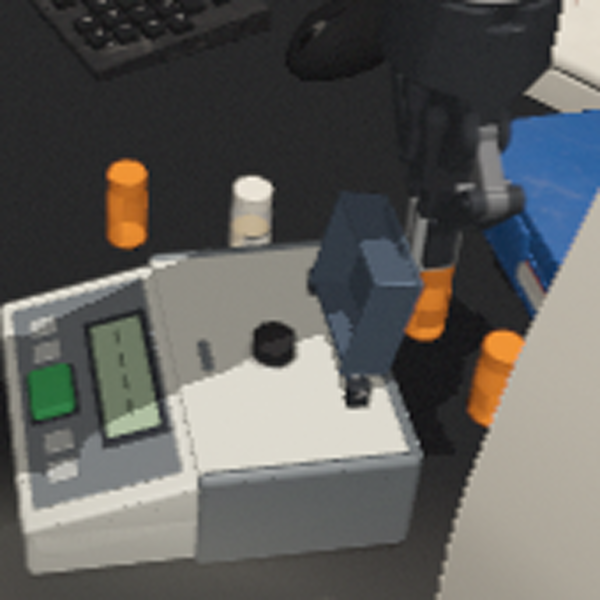

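The finger stands behind the lid at about (435,240) in the crop, the lid is at (370,290), and the cap sits low in the well at (273,343). I'll pull the lid forward.

>>> drive_tool:
  deltas:
    - {"tx": 0, "ty": 0, "tz": 0.007, "ax": 0, "ay": 0, "az": 0, "fingers": 255}
    - {"tx": 0, "ty": 0, "tz": 0.014, "ax": 0, "ay": 0, "az": 0, "fingers": 255}
    - {"tx": 0, "ty": 0, "tz": 0.021, "ax": 0, "ay": 0, "az": 0, "fingers": 255}
    - {"tx": 0, "ty": 0, "tz": 0.028, "ax": 0, "ay": 0, "az": 0, "fingers": 255}
    - {"tx": 0, "ty": 0, "tz": 0.034, "ax": 0, "ay": 0, "az": 0, "fingers": 255}
    - {"tx": 0, "ty": 0, "tz": 0.04, "ax": 0, "ay": 0, "az": 0, "fingers": 255}
    - {"tx": 0, "ty": 0, "tz": 0.045, "ax": 0, "ay": 0, "az": 0, "fingers": 255}
    - {"tx": 0, "ty": 0, "tz": 0.045, "ax": 0, "ay": 0, "az": 0, "fingers": 255}

```text
clock: 8.65
tcp_pos: [587.6, -83.8, 82.6]
orientation: [[0.0, -0.289, -0.957], [-0.0, -0.957, 0.289], [-1.0, 0.0, -0.0]]
force: [0.9, -0.5, -0.7]
opening: 0.004
```

```bash
python3 plan.py 0 46,4,121 35,4,110 27,4,100 25,4,94; python3 - <<'E'
from h import *
d=cam("side"); save(d,"side6.png")
cv2.imwrite("pics/s6.png",cv2.cvtColor(cv2.resize(d["color"][150:320,230:400],(500,500),interpolation=cv2.INTER_CUBIC),cv2.COLOR_RGB2BGR))
E
```

```text
t 8.65 TIP [587.6 -83.8 121.6] meter 57.3 4.1 121.6 F [ 0.9 -0.5 -0.7] q [ 0.44  0.54 -0.48  1.54  0.27  1.13 -1.96] open 0.0
rot ax,ay,az [ 0.001 -0.    -0.   ]
46,4,121 world [576.8 -80.6 121. ] txyz m [0.0006 0.0001 0.0113]
35,4,110 world [566.2 -77.5 110. ] txyz m [0.0116 0.0001 0.0223]
27,4,100 world [558.6 -75.1 100. ] txyz m [0.0216 0.0001 0.0303]
25,4,94 world [556.7 -74.5  94. ] txyz m [0.0276 0.0001 0.0323]
```

View pics/s6.png

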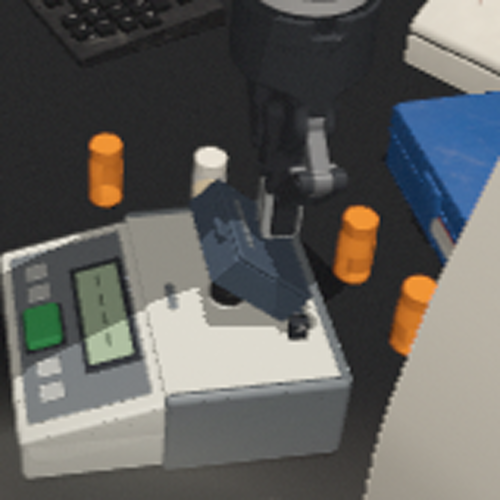

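The lid is leaning forward at about 50°, with the finger behind its outer face at about (280,210) in the crop. I'll keep pushing forward and down.

>>> drive_tool:
  deltas:
    - {"tx": 0, "ty": 0, "tz": 0.007, "ax": 0, "ay": 0, "az": 0, "fingers": 255}
    - {"tx": 0.002, "ty": 0, "tz": 0.014, "ax": 0, "ay": 0, "az": 0, "fingers": 255}
    - {"tx": 0.007, "ty": 0, "tz": 0.019, "ax": 0, "ay": 0, "az": 0, "fingers": 255}
    - {"tx": 0.012, "ty": 0, "tz": 0.024, "ax": 0, "ay": 0, "az": 0, "fingers": 255}
    - {"tx": 0.017, "ty": 0, "tz": 0.028, "ax": 0, "ay": 0, "az": 0, "fingers": 255}
    - {"tx": 0.021, "ty": 0, "tz": 0.031, "ax": 0, "ay": 0, "az": 0, "fingers": 255}
    - {"tx": 0.023, "ty": 0, "tz": 0.034, "ax": 0, "ay": 0, "az": 0, "fingers": 255}
    - {"tx": 0.023, "ty": 0, "tz": 0.036, "ax": 0, "ay": 0, "az": 0, "fingers": 255}

```text
clock: 9.37
tcp_pos: [561.5, -75.7, 64.4]
orientation: [[0.017, -0.291, -0.957], [-0.004, -0.957, 0.291], [-1.0, -0.001, -0.018]]
force: [6.9, -2.5, 10.2]
opening: 0.002
```

```bash
python3 plan.py 0 20,4,98 20,4,94
```

```text
t 9.37 TIP [560.8 -75.6 103.4] meter 29.3 4.2 103.4 F [ 6.9 -2.5 10.2] q [ 0.46  0.49 -0.49  1.66  0.27  1.03 -1.98] open 0.0
rot ax,ay,az [ 0.    -0.018  0.001]
20,4,98 world [551.9 -73.1  98. ] txyz m [0.0052 0.0003 0.01  ]
20,4,94 world [551.9 -73.1  94. ] txyz m [0.0092 0.0003 0.0101]
```

Force is 10 N up and 7 N back, more than the hinge should need, so I'll look before pushing further.

```bash
python3 - <<'E'
from h import *
d=cam("side"); save(d,"side7.png"); e=cam("wrist")
cv2.imwrite("pics/s7.png",cv2.cvtColor(np.hstack([cv2.resize(d["color"][190:320,240:370],(400,400),interpolation=cv2.INTER_CUBIC),cv2.resize(e["color"][130:330,150:350],(400,400),interpolation=cv2.INTER_CUBIC)]),cv2.COLOR_RGB2BGR))
a=np.deg2rad(-16.9); ex=np.array([np.cos(a),np.sin(a)]); ey=np.array([-ex[1],ex[0]])
w=cloud(e); M=w[...,:2]@np.stack([ex,ey],1)-[529.3,86.5]; Z=w[...,2]
for x in range(-10,80,5):
    m=(abs(M[...,0]-x)<2.5)&(abs(abs(M[...,1])-24)<6)&(Z<170)
    if m.any(): print(x,np.median(Z[m]).round(1),m.sum())
E
```

```text
5 93.7 94
10 93.7 254
15 93.7 306
20 151.1 1283
25 149.5 772
30 149.5 849
35 147.9 1393
40 148.1 2284
45 94.3 653
50 93.8 440
55 93.8 442
60 87.1 726
65 79.6 670
70 67.7 359
75 67.8 366
```

View pics/s7.png

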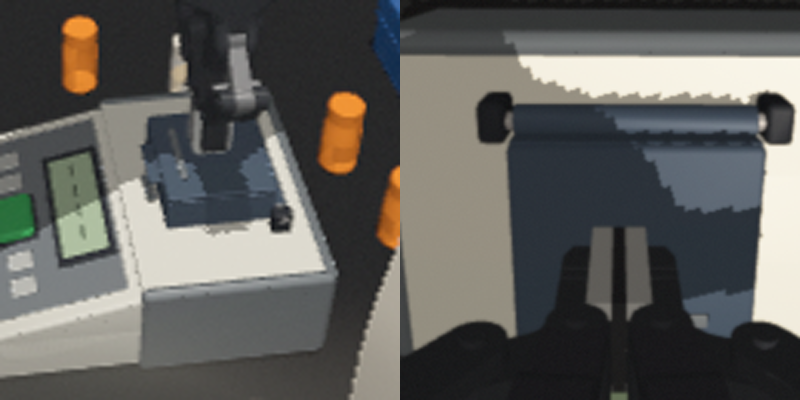

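The lid's outer face is already flat at z=93.7 from x=5 to 55, so it is shut. It also puts the tip offset nearer 31 mm than 39. I'll give one firm press near the free edge, then lift.

>>> drive_tool:
  deltas:
    - {"tx": -0.012, "ty": 0, "tz": -0.004, "ax": 0, "ay": 0.018, "az": 0, "fingers": 255}
    - {"tx": -0.015, "ty": 0, "tz": 0.004, "ax": 0, "ay": 0.018, "az": 0, "fingers": 255}
    - {"tx": -0.015, "ty": 0, "tz": 0.01, "ax": 0, "ay": 0.018, "az": 0, "fingers": 255}
    - {"tx": -0.01, "ty": 0, "tz": 0.01, "ax": 0, "ay": 0.018, "az": 0, "fingers": 255}
    - {"tx": -0.005, "ty": 0, "tz": 0.01, "ax": 0, "ay": 0.018, "az": 0, "fingers": 255}
    - {"tx": -0.002, "ty": 0, "tz": 0.01, "ax": 0, "ay": 0.018, "az": 0, "fingers": 255}
    - {"tx": 0.001, "ty": 0, "tz": 0.01, "ax": 0, "ay": 0.018, "az": 0, "fingers": 255}
    - {"tx": 0.002, "ty": 0, "tz": 0.01, "ax": 0, "ay": 0.018, "az": 0, "fingers": 255}

```text
clock: 10.13
tcp_pos: [544.1, -70.4, 63.7]
orientation: [[0.017, -0.29, -0.957], [-0.008, -0.957, 0.29], [-1.0, 0.003, -0.019]]
force: [-18.3, 1.4, 47.2]
opening: 0.004
```

```bash
sed -i 's/^L=39./L=30.5/' plan.py; python3 plan.py 13.5 -30,0,130 -88,0,85
```

```text
t 10.13 TIP [543.5 -70.2  94.2] meter 11.2 4.4 94.2 F [-18.3   1.4  47.2] q [ 0.46  0.46 -0.5   1.71  0.26  1.01 -1.99] open 0.0
rot ax,ay,az [ 0.001  0.217 -0.003]
-30,0,130 world [502.9 -62.4 130. ] txyz m [-0.0373  0.0043  0.0339]
-88,0,85 world [447.4 -45.5  85. ] txyz m [0.0067 0.0041 0.0928]
```

The press reached 47 N with the tip at z=94.2, so the lid is fully down. I'll lift off and move over the green key.

>>> drive_tool:
  deltas:
    - {"tx": -0.02, "ty": 0, "tz": 0.0, "ax": 0, "ay": 0, "az": 0, "fingers": 255}
    - {"tx": -0.04, "ty": 0.002, "tz": 0.015, "ax": 0, "ay": 0.08, "az": 0, "fingers": 255}
    - {"tx": -0.045, "ty": 0.004, "tz": 0.05, "ax": 0, "ay": 0.217, "az": -0.003, "fingers": 255}
    - {"tx": -0.03, "ty": 0.004, "tz": 0.08, "ax": 0, "ay": 0.217, "az": -0.003, "fingers": 255}
    - {"tx": -0.015, "ty": 0.004, "tz": 0.1, "ax": 0, "ay": 0.217, "az": -0.003, "fingers": 255}
    - {"tx": -0.015, "ty": 0.004, "tz": 0.1, "ax": 0, "ay": 0.217, "az": -0.003, "fingers": 255}
    - {"tx": -0.015, "ty": 0.004, "tz": 0.1, "ax": 0, "ay": 0.217, "az": -0.003, "fingers": 255}
    - {"tx": -0.015, "ty": 0.004, "tz": 0.1, "ax": 0, "ay": 0.217, "az": -0.003, "fingers": 255}

```text
clock: 10.8
tcp_pos: [449.2, -45.8, 70.9]
orientation: [[0.227, -0.29, -0.93], [-0.065, -0.957, 0.282], [-0.972, -0.004, -0.236]]
force: [0.2, -0.5, 0.6]
opening: 0.0
```

```bash
python3 plan.py 13.5 -91.4,-0.5,82 -85.6,-0.5,57.5; python3 - <<'E'
from h import *
a=np.deg2rad(-16.9); ex=np.array([np.cos(a),np.sin(a)]); ey=np.array([-ex[1],ex[0]])
for n in("top","side","wrist"):
    e=cam(n); w=cloud(e); M=w[...,:2]@np.stack([ex,ey],1)-[529.3,86.5]; Z=w[...,2]
    hsv=cv2.cvtColor(e["color"],cv2.COLOR_RGB2HSV)
    g=(hsv[...,0]>50)&(hsv[...,0]<85)&(hsv[...,1]>120)&(np.hypot(M[...,0]+85,M[...,1])<35)
    if g.sum()>20: print(n,"key",g.sum(),M[g].min(0).round(1),M[g].max(0).round(1),np.median(Z[g]))
    for x in(0,20,40):
        m=(abs(M[...,0]-x)<6)&(abs(M[...,1])<28)&(Z<110)
        if m.any(): print(n,"lid",x,np.median(Z[m]).round(1),m.sum())
E
```

```text
t 10.8 TIP [442.3 -43.9 100.5] meter -93.3 0.1 100.5 F [ 0.2 -0.5  0.6] q [ 0.53  0.11 -0.55  2.17  0.21  0.66 -2.03] open 0.0
rot ax,ay,az [ 0.    -0.003  0.004]
-91.4,-0.5,82 world [444. -45.  82.] txyz m [0.0185 0.0008 0.0026]
-85.6,-0.5,57.5 world [449.5 -46.7  57.5] txyz m [0.0436 0.0009 0.0027]
top key 25 [-83.2  -5.4] [-76.7  14.5] 56.79908605012243
top lid 0 91.6 171
top lid 20 92.4 138
top lid 40 92.6 138
side key 168 [-96.3 -16.1] [-74.9  14.2] 56.154748533420914
side lid 0 92.1 215
side lid 20 93.6 162
side lid 40 93.6 156
wrist key 1342 [-95.5 -14.2] [-74.4  16.3] 56.637777092720704
wrist lid 0 93.0 3049
wrist lid 20 93.8 2561
wrist lid 40 93.8 1604
```

The lid stays shut at z≈93.8. The key is centred at (-85, 0, 56.6), matching what I expected. I'll press it along its normal.

>>> drive_tool:
  deltas:
    - {"tx": 0.015, "ty": 0, "tz": 0.003, "ax": 0, "ay": 0, "az": 0, "fingers": 255}
    - {"tx": 0.03, "ty": 0, "tz": 0.003, "ax": 0, "ay": 0, "az": 0, "fingers": 255}
    - {"tx": 0.037, "ty": 0, "tz": 0.003, "ax": 0, "ay": 0, "az": 0, "fingers": 255}
    - {"tx": 0.041, "ty": 0, "tz": 0.003, "ax": 0, "ay": 0, "az": 0, "fingers": 255}
    - {"tx": 0.043, "ty": 0, "tz": 0.003, "ax": 0, "ay": 0, "az": 0, "fingers": 255}
    - {"tx": 0.045, "ty": 0, "tz": 0.003, "ax": 0, "ay": 0, "az": 0, "fingers": 255}
    - {"tx": 0.047, "ty": 0, "tz": 0.003, "ax": 0, "ay": 0, "az": 0, "fingers": 255}
    - {"tx": 0.047, "ty": 0, "tz": 0.003, "ax": 0, "ay": 0, "az": 0, "fingers": 255}

```text
clock: 11.62
tcp_pos: [456.7, -47.9, 24.9]
orientation: [[0.227, -0.29, -0.93], [-0.065, -0.957, 0.282], [-0.972, -0.003, -0.236]]
force: [-1.3, 0.5, 3.1]
opening: -0.002
```

```bash
python3 plan.py 13.5 -84.5,0,52.5
```

```text
t 11.62 TIP [449.8 -45.9  54.5] meter -85.6 0.3 54.5 F [-1.3  0.5  3.1] q [ 0.48  0.21 -0.52  2.2   0.34  0.55 -2.15] open -0.0
rot ax,ay,az [ 0.    -0.003  0.003]
-84.5,0,52.5 world [450.7 -46.5  52.5] txyz m [ 0.0022  0.0004 -0.0005]
```

>>> drive_tool:
  deltas:
    - {"tx": 0.001, "ty": 0, "tz": 0, "ax": 0, "ay": 0, "az": 0, "fingers": 255}
    - {"tx": 0.002, "ty": 0, "tz": 0, "ax": 0, "ay": 0, "az": 0, "fingers": 255}
    - {"tx": 0.003, "ty": 0, "tz": 0, "ax": 0, "ay": 0, "az": 0, "fingers": 255}
    - {"tx": 0.004, "ty": 0, "tz": 0, "ax": 0, "ay": 0, "az": 0, "fingers": 255}
    - {"tx": 0.004, "ty": 0, "tz": 0, "ax": 0, "ay": 0, "az": 0, "fingers": 255}
    - {"tx": 0.004, "ty": 0, "tz": 0, "ax": 0, "ay": 0, "az": 0, "fingers": 255}
    - {"tx": 0.004, "ty": 0, "tz": 0, "ax": 0, "ay": 0, "az": 0, "fingers": 255}
    - {"tx": 0.004, "ty": 0, "tz": 0, "ax": 0, "ay": 0, "az": 0, "fingers": 255}

```text
clock: 12.28
tcp_pos: [457.1, -48.1, 23.4]
orientation: [[0.227, -0.289, -0.93], [-0.068, -0.957, 0.281], [-0.972, -0.0, -0.237]]
force: [-16.8, 3.4, 33.1]
opening: 0.001
```

The force went to 33 N at a hard stop, so the key is fully in. I'll release it and retreat.

>>> drive_tool:
  deltas:
    - {"tx": -0.015, "ty": 0, "tz": 0, "ax": 0, "ay": 0, "az": 0, "fingers": 255}
    - {"tx": -0.04, "ty": 0, "tz": 0, "ax": 0, "ay": 0, "az": 0, "fingers": 255}
    - {"tx": -0.08, "ty": 0, "tz": 0, "ax": 0, "ay": 0, "az": 0, "fingers": 255}
    - {"tx": -0.12, "ty": 0, "tz": 0, "ax": 0, "ay": 0, "az": 0, "fingers": 255}
    - {"tx": -0.12, "ty": 0, "tz": 0, "ax": 0, "ay": 0, "az": 0, "fingers": 255}
    - {"tx": -0.12, "ty": 0, "tz": 0, "ax": 0, "ay": 0, "az": 0, "fingers": 255}
    - {"tx": -0.12, "ty": 0, "tz": 0, "ax": 0, "ay": 0, "az": 0, "fingers": 255}
    - {"tx": -0.12, "ty": 0, "tz": 0, "ax": 0, "ay": 0, "az": 0, "fingers": 255}

```text
clock: 12.95
tcp_pos: [428.9, -40.5, 135.9]
orientation: [[0.224, -0.29, -0.931], [-0.065, -0.957, 0.282], [-0.972, -0.003, -0.233]]
force: [-0.8, -0.3, -0.1]
opening: 0.0
```

```bash
python3 - <<'E'
from h import *
a=np.deg2rad(-16.9); ex=np.array([np.cos(a),np.sin(a)]); ey=np.array([-ex[1],ex[0]])
s=ctrl.get_state(); print(s["clock"],s["tcp_pos"],s["force"])
for n in("side","wrist"):
    e=cam(n); save(e,n+"9.png"); w=cloud(e); M=w[...,:2]@np.stack([ex,ey],1)-[529.3,86.5]; Z=w[...,2]
    hsv=cv2.cvtColor(e["color"],cv2.COLOR_RGB2HSV)
    g=(hsv[...,0]>50)&(hsv[...,0]<85)&(hsv[...,1]>120)&(np.hypot(M[...,0]+85,M[...,1])<35)
    if g.sum()>20: print(n,"key",g.sum(),M[g].mean(0).round(1),np.median(Z[g]))
    for x in(0,20,40):
        m=(abs(M[...,0]-x)<6)&(abs(M[...,1])<28)&(Z<110)
        if m.any(): print(n,"lid",x,np.median(Z[m]).round(1),m.sum())
d0=dict(np.load("side0.npz")); e=cam("side")
# bystander change check: side image before/after around the vials and dropper
for nm,(u,v) in dict(white=(301,209),blue=(321,335),dropper=(186,158),orA=(266,208),orB=(351,233),orC=(371,258)).items():
    A=d0["depth"][v-8:v+8,u-6:u+6];B=e["depth"][v-8:v+8,u-6:u+6]; print(nm,np.median(abs(A-B)),np.percentile(abs(A-B),90))
cv2.imwrite("pics/f.png",cv2.cvtColor(cv2.resize(e["color"][140:380,150:410],(650,600),interpolation=cv2.INTER_CUBIC),cv2.COLOR_RGB2BGR))
E
```

```text
12.95 [428.91476774 -40.53777417 135.91744208] [-0.78675809 -0.34965575 -0.1462788 ]
side key 166 [-85.6  -2.2] 56.04227269938883
side lid 0 92.0 212
side lid 20 93.6 160
side lid 40 93.6 155
wrist key 834 [-85.    0.5] 56.57930577634767
wrist lid 0 93.0 1683
wrist lid 20 93.9 1331
wrist lid 40 93.8 1362
white 1.6806641 3.8445005
blue 1.1619873 2.6116147
dropper 464.9035 472.75806
orA 1.614563 3.717639
orB 2.301941 143.66756
orC 1.0870972 3.2333548
```

View pics/f.png

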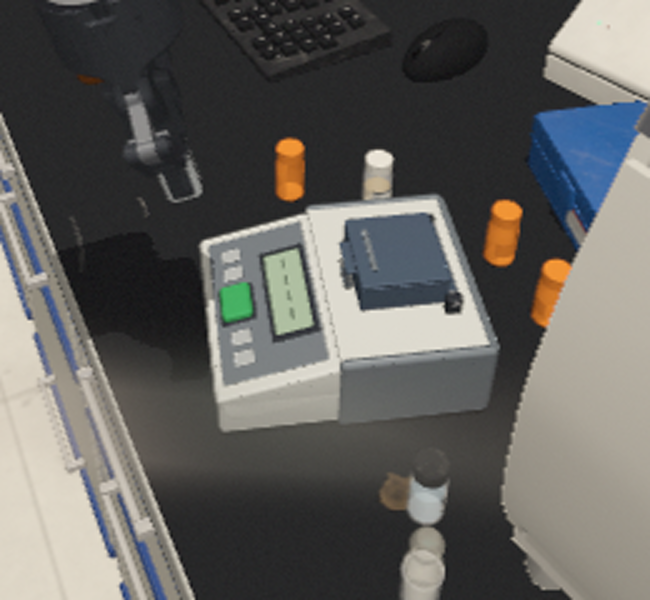

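The lid is flat shut, the key is back out at (236,302), and the vials stand where they were. In the side view the gripper hides the dropper, so I'll check it from the top camera and then hand in.

```bash
python3 - <<'E'
from h import *
from rig import workorder
d0=dict(np.load("top0.npz")); e=cam("top")
for nm,(u,v) in dict(dropper=(137,239),white=(267,171),blue=(378,222)).items():
    s=np.s_[v-10:v+10,u-10:u+10]; print(nm,np.mean(abs(d0["color"][s].astype(int)-e["color"][s])),np.median(abs(d0["depth"][s]-e["depth"][s])))
print(ctrl.get_state()["clock"],workorder.hand_in())
E
```

```text
dropper 1.2033333333333334 1.7604065
white 1.0991666666666666 1.7335205
blue 1.3358333333333334 1.7402344
the job is handed in; nothing more can be done
13.15 None
```

The job is done and handed in at 13.15 s, with the arm clear of everything. I pressed the vial home, flipped the lid over and pressed it shut, then pressed the green key in and let it go.

**Last checks**
- **Vial:** after pressing, its cap stood 9.6 mm above the flat top (10 mm expected).
- **Lid:** its face was flat at z = 93.6–93.9 mm over the middle (94 mm expected).
- **Key:** it met a hard stop after about 4 mm. After release its face was back at z = 56.6 mm, the height measured before the press.
- **Bystanders:** the two other vials and the dropper bottle show no change in the top camera.

**What disagreed**
- **Tip offset:** the reported tool position was about 30 mm beyond the real fingertips, so my first press stopped in the air above the cap. I corrected this from camera depth and then from contact.
- **Press forces:** the fingertips reached about 44 N on the vial, 51 N on the lid and 37 N on the key. These are under the 120 N wrist limit but well above what each needed. As far as I could see, only the fingertips touched anything.

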